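Return the handled toys to their display trays

ROBOT

A 7-joint arm with a two-finger parallel gripper is mounted at the origin on the work surface. World frame = base frame: x ahead of the robot, y to its left, z up, the work surface at z = 0. Lengths are in m, angles in rad, forces in N, time in s.
With the tool pointing down it reaches from about 0.4 to 0.875 m from the base axis. Payload 19.3 kg.
Tool frame: the origin (TCP) lies on the centre line of the jaws, within the pads' length; the fingertips stand 14 mm ahead of it and the grasp point (between the pads) lies 5 mm behind it; z points along the fingers, y is the line along which they close (so a half turn about z gives the same grasp; the last joint's range is limited). The gripper opens to 85 mm and grips with 20 to 120 N. Pads are 22 mm wide; open, the fingers measure 114 mm over their backs; the gripper's body (76 mm by 85 mm) begins 54 mm behind the grasp point. The pads swing forward as they close: fully open they stand 13 mm farther back than shut.
Start: joints at [1.116, 0.521, -0.036, 1.599, 0.021, 1.021, -0.113], TCP at [0.235, -0.579, 0.245] pointing down, gripper open.
Joint ranges: [-2.91, 2.91], [-0.3, 2.13], [-1.5, 1.42], [0.17, 2.43], [-1.26, 4.41], [0.16, 1.93], [-2.52, 2.52]. Speed limits (rad/s): [1.89, 1.89, 2.39, 2.39, 3.01, 3.01, 3.01].

INTERFACE

Orientations are given as a unit quaternion [w, x, y, z].
In Python, from workcell import bot gives the robot as it stands. The module is installed in compiled form; this text tells all that it offers. Calls block until the motion is done:
- bot.movep(position, orientation): joint-space move of the TCP to a pose.
- bot.move_linear(position, v=0.15, orientation=None): straight line of the TCP; orientation=None keeps the orientation; v is the mean speed in m/s.
- bot.move_j(angles): joint-space move.
- bot.command_gripper(opening, f_grip=None): opening from 0.0 (shut) to 1.0 (fully open); f_grip is the grip in N (None keeps the last); returns when the fingers have stopped.
- bot.dwell(seconds).
- bot.solve_ik(position, orientation): joint angles nearest the present ones, or None.
- bot.camera(name): name is "scene" or "top" or "wrist"; returns the picture (384x512x3 uint8, blue, green, red); there is no depth.
- bot.camera_params(name): a dict with "fx", "fy", "cx", "cy" (pixels), "R" (3x3) and "t" (3): a world point X has camera coordinates R X + t; the wrist camera has in their place "hand_eye" (4x4, takes a point from camera to tool coordinates, whose origin is the TCP and whose axes are the flange's). Camera axes: x right, y down, z forward; pixel columns grow to the right and rows downward; lengths in m; the calibration is good to about 2 mm. A picture is of the moment at which its call begins: read the wrist's pose just before it. camera_params takes no time and is no camera call.
A pose or a line that the arm cannot do raises bot.MotionError and nothing moves.
- bot.hand_in(): hands the job in; it is judged then, once.
Readings, each from a call of its own:
- bot.read_time_s(): time.
- bot.read_q(): joint angles.
- bot.read_qvel(): joint speeds.
- bot.read_effort(): joint torques, N m.
- bot.read_tcp_pos(): TCP position.
- bot.read_orientation(): TCP orientation.
- bot.read_ft_force(): force on the tool from outside, world axes, zero at the start.
- bot.read_ft_torque(): the same for the moment, N m.
- bot.read_opening(): opening from 0.0 (shut) to 1.0 (fully open).
- bot.read_gripper_force(): force on a finger pad.
Only numpy, scipy, OpenCV 4.12 (cv2) and the standard library are available. Lean on these libraries where they do the work, as an engineer would, in place of code of your own. Each camera call takes 0.05 s, during which the arm holds its last target. There are 200 camera calls.

TASK

Customers have left four toys about on the shop counter: a horse, a foal, a wooden car and a peg doll. Put each back into the empty bay of the display tray that shows its kind, standing upright on the bay floor, centred in the bay and lined up with the sample (either end first), setting it down rather than dropping it. Leave the card game and the roll of price stickers where they are.

Things in the scene. Friction and masses are not known exactly. Their poses are not given: they have to be found in the camera images.
- horse: Large horse figure, dark brown plastic, loose, standing, 86 mm tall, 108 mm long. Origin: midway between the four hooves, at their underside; +y to the head, z up. Nose at y = +64, tail at -44 mm. Hooves cover 64 (y) by 29 mm (x). Grip across x, over the origin, by the barrel: 25 to 28 mm wide, 37 to 64 mm above the underside. About 80 g.
- foal: Foal: small horse figure, same shape and brown plastic at two thirds of the size, loose, standing, 56 mm tall, 70 mm long. Origin: midway between the four hooves, at their underside; +y to the head, z up. Hooves cover 42 (y) by 19 mm (x). Grip across x, over the origin, by the barrel: 16 to 18 mm wide, 25 to 42 mm above the underside. About 30 g.
- car: Wooden toy car, pale beech, loose, on four dark fixed wheels: 97 mm long (y), 55 mm wide over the wheels (x), 53 mm tall. Origin: centre of its underside, at wheel bottom; +y to the bonnet, z up. Cabin and body have flat sides 41 mm apart (x); cabin at y = -36 to +17 mm. Wheels are 23 mm high: grip across x above them. About 100 g.
- doll: Turned wooden peg doll, pale beech with dark hair, round, loose, standing, 80 mm tall: cylindrical body 48 mm in diameter up to 37 mm high, narrow neck at 52 mm, ball head of 33 mm. Origin: centre of its underside, z up. Grip the body from any side. About 60 g.
- tray_horse: Tray for large horses: its sample is a large horse, top at 96 mm. Fixed. Brown board, white bay floor. Origin: centre of the empty bay, at counter level; floor 4 mm above it, walls 14 mm high, 3 mm thick. +x points to the sample, fixed 105 mm from the bay's centre on a 10 mm deck; +y runs along bay and sample. Bay 49 (x) by 84 mm (y) inside; the head overhangs its end.
- tray_foal: Tray for foals: its sample is a foal, top at 66 mm. Fixed. Brown board, white bay floor. Origin: centre of the empty bay, at counter level; floor 4 mm above it, walls 14 mm high, 3 mm thick. +x points to the sample, fixed 105 mm from the bay's centre on a 10 mm deck; +y runs along bay and sample. Bay 39 (x) by 62 mm (y) inside.
- tray_car: Tray for cars: its sample is a wooden car, top at 63 mm. Fixed. Brown board, white bay floor. Origin: centre of the empty bay, at counter level; floor 4 mm above it, walls 14 mm high, 3 mm thick. +x points to the sample, fixed 105 mm from the bay's centre on a 10 mm deck; +y runs along bay and sample. Bay 75 (x) by 117 mm (y) inside.
- tray_doll: Tray for peg dolls: its sample is a peg doll, top at 90 mm. Fixed. Brown board, white bay floor. Origin: centre of the empty bay, at counter level; floor 4 mm above it, walls 14 mm high, 3 mm thick. +x points to the sample, fixed 105 mm from the bay's centre on a 10 mm deck; +y runs along bay and sample. Bay 68 by 68 mm inside.
- card_game: Bystander: boxed card game lying flat among the toys, green with a pale label, 65 (x) by 92 (y) by 18 mm high, loose. Origin: centre of its underside.
- sticker_roll: Bystander: roll of blank white price stickers lying flat between the trays, 48 mm in diameter, 22 mm high, dark hole in the middle, loose. Origin: centre of its underside.
There are look-alikes about, which are no part of the job. What is shaped like the car but pink or yellow is not meant. Leave any yellow look-alike of the foal alone.

How it is judged:
At the end, for the whole second after the job is handed in: Each toy stands in the bay of its own tray: origin within 12 mm of the bay centre along each tray axis, 0 to 8 mm above counter level, tilted under 0.12 rad, all but the round doll in line with the sample within 0.35 rad (either way round); let go and at rest (x of horse in the frame of tray_horse between -0.012 and 0.012 m and y of horse in the frame of tray_horse between -0.012 and 0.012 m and z of horse in the frame of tray_horse between 0 and 0.008 m and angle between each of horse, foal, car, doll's own z axis and vertical below 0.12 rad and angle between the y axis of horse and the y axis of tray_horse, either way round below 0.35 rad and linear speed of each of horse, foal, car, doll below 0.02 m/s and angular speed of each of horse, foal, car, doll below 0.2 rad/s and contact force between the fingers and horse below 0.05 N and x of foal in the frame of tray_foal between -0.012 and 0.012 m and y of foal in the frame of tray_foal between -0.012 and 0.012 m and z of foal in the frame of tray_foal between 0 and 0.008 m and angle between the y axis of foal and the y axis of tray_foal, either way round below 0.35 rad and contact force between the fingers and foal below 0.05 N and x of car in the frame of tray_car between -0.012 and 0.012 m and y of car in the frame of tray_car between -0.012 and 0.012 m and z of car in the frame of tray_car between 0 and 0.008 m and angle between the y axis of car and the y axis of tray_car, either way round below 0.35 rad and contact force between the fingers and car below 0.05 N and x of doll in the frame of tray_doll between -0.012 and 0.012 m and y of doll in the frame of tray_doll between -0.012 and 0.012 m and z of doll in the frame of tray_doll between 0 and 0.008 m and contact force between the fingers and doll below 0.05 N); the robot touches nothing.
It fails at once if a toy is dropped or thrown (moves faster than 0.6 m/s out of the fingers) ((linear speed of horse above 0.6 m/s and contact force between the fingers and horse below 0.02 N) or (linear speed of foal above 0.6 m/s and contact force between the fingers and foal below 0.02 N) or (linear speed of car above 0.6 m/s and contact force between the fingers and car below 0.02 N) or (linear speed of doll above 0.6 m/s and contact force between the fingers and doll below 0.02 N)).
It fails at once if the card game or the roll of price stickers is moved by more than 15 mm (distance of any of card_game, sticker_roll from where it was at the start of the episode above 0.015 m).
It also fails if it takes over 120 s, if anything falls off the work surface, if the arm or the gripper's body presses on something with over 40 N, if the wrist force passes 120 N, or if a joint passes its speed limit or range.

## Working session

There is one attempt and no reset: what is moved stays moved. The work goes in short steps, each a Python script; the robot and the scene stay as the last script left them, time stands still between calls to the robot, and variables do not carry over. Pictures are saved under pics/ and viewed, at most 14 in all, crops included, and the job is handed in when it is done.

```bash
mkdir -p pics; python3 - <<'E'
from workcell import bot
import cv2,numpy as np
np.set_printoptions(precision=4,suppress=True)
for n in("top","scene"):
    cv2.imwrite(f"pics/{n}0.png",bot.camera(n)); p=bot.camera_params(n); print(n,p)
print(bot.camera_params("wrist"),bot.read_orientation())
for n in("top","scene"):
    i=cv2.imread(f"pics/{n}0.png"); cv2.imwrite(f"pics/{n}0b.png",cv2.resize(i,(800,600),interpolation=cv2.INTER_CUBIC))
E
```

```text
top {'fx': 404.5621802340815, 'fy': 404.5621802340815, 'cx': 260.66662558984456, 'cy': 189.60383232977122, 'R': array([[ 0.0126, -0.9998, -0.0181],
       [-0.9924, -0.0103, -0.123 ],
       [ 0.1228,  0.0195, -0.9922]]), 't': array([0.0025, 0.4388, 1.2591])}
scene {'fx': 475.0633508465949, 'fy': 475.0633508465949, 'cx': 247.2720707452419, 'cy': 194.73375323249482, 'R': array([[ 0.2612,  0.9651, -0.0192],
       [ 0.6109, -0.1806, -0.7708],
       [-0.7474,  0.1896, -0.6367]]), 't': array([-0.1045, -0.2121,  1.5368])}
{'fx': 266.9681639488952, 'fy': 266.9681639488952, 'cx': 252.97255820325964, 'cy': 193.28946944916245, 'hand_eye': array([[ 0.0003, -0.956 , -0.2933,  0.0761],
       [ 1.    ,  0.0002,  0.0003, -0.0003],
       [-0.0003, -0.2933,  0.956 , -0.1286],
       [ 0.    ,  0.    ,  0.    ,  1.    ]])} [-0.0005  0.9816  0.1912 -0.0001]
```

View pics/top0b.png

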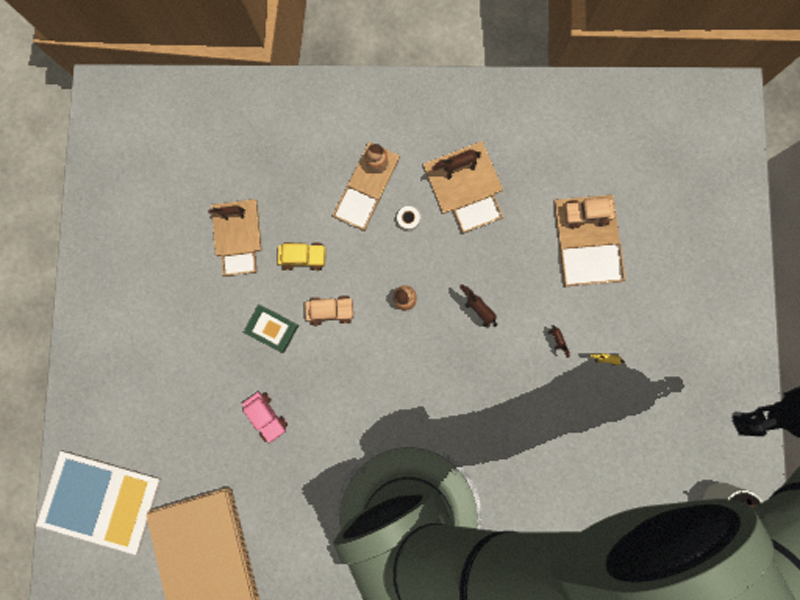

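View pics/scene0b.png

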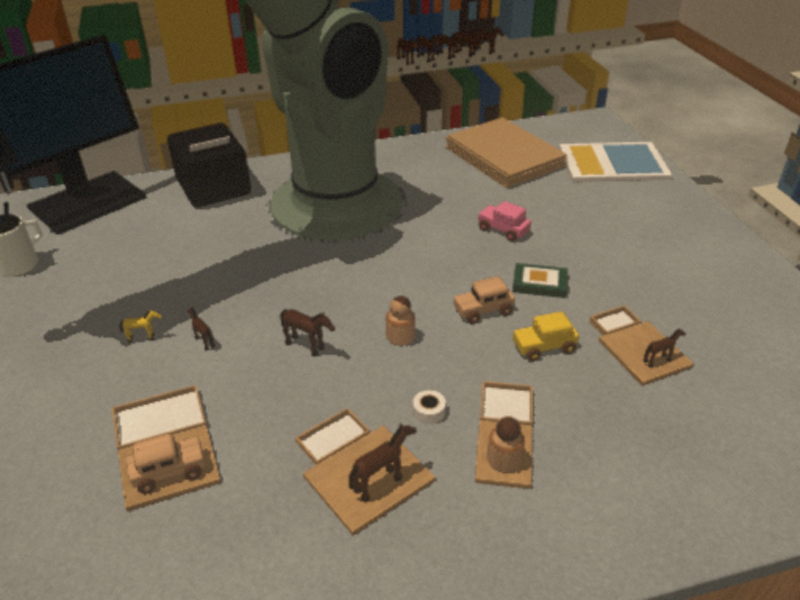

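The top view (800x600 pixels) shows these things:
- **Bays:** foal (238,264), doll (355,208), horse (478,214) and car (592,265), each just below its sample.
- **Horse candidates:** the large brown one at (478,306) is the horse. The small brown one at (558,341) is the foal, and the yellow one at (605,358) is a look-alike.
- **Car candidates:** the beech one at (329,310) is the car. The yellow (301,256) and pink (264,417) ones are look-alikes.
- **Others:** doll (404,297), card game (271,328), roll (408,217).

Next I compute coarse world positions and make a confirming crop.

```bash
cat > h.py <<'E'
import numpy as np,cv2
from workcell import bot
from scipy.spatial.transform import Rotation as Ro
np.set_printoptions(precision=4,suppress=True)
def cam(n):
    p=bot.camera_params(n)
    K=np.array([[p['fx'],0,p['cx']],[0,p['fy'],p['cy']],[0,0,1]])
    if n!='wrist': return K,p['R'],p['t']
    T=np.eye(4); q=bot.read_orientation(); T[:3,:3]=Ro.from_quat(np.r_[q[1:],q[0]]).as_matrix(); T[:3,3]=bot.read_tcp_pos()
    M=np.linalg.inv(T@p['hand_eye']); return K,M[:3,:3],M[:3,3]
def ray(c,uv,z):
    K,R,t=c; uv=np.atleast_2d(np.asarray(uv,float)); C=-R.T@t
    d=np.c_[uv,np.ones(len(uv))]@np.linalg.inv(K).T@R
    return C+d*((z-C[2])/d[:,2])[:,None]
def proj(c,X):
    K,R,t=c; x=(np.atleast_2d(X)@R.T+t)@K.T; return x[:,:2]/x[:,2:]
def down(yaw):
    "tool down; closing line (tool y) at angle yaw mod pi in world"
    a=yaw-np.pi/2 # tool x dir; z down: y = z cross x
    x=np.array([np.cos(a),np.sin(a),0]);z=np.array([0,0,-1.]);y=np.cross(z,x)
    q=Ro.from_matrix(np.c_[x,y,z]).as_quat(); return np.r_[q[3],q[:3]]
def mask(img,kind):
    h=cv2.cvtColor(img,cv2.COLOR_BGR2HSV); H,S,V=[h[...,i].astype(int) for i in range(3)]
    m={'white':(S<45)&(V>185),'brown':(V<90)&(S>70)&((H<20)|(H>165)),'wood':(H>5)&(H<18)&(S>70)&(V>120)}[kind]
    return m.astype(np.uint8)
def blobs(m,amin=30):
    n,l,s,c=cv2.connectedComponentsWithStats(m)
    return [(c[i],s[i],l==i) for i in range(1,n) if s[i,4]>=amin]
E
python3 - <<'E'
from h import *
im=cv2.imread('pics/top0.png'); c=cam('top')
for n,u,v,z in [('foalbay',238,264,.004),('dollbay',355,208,.004),('horsebay',478,214,.004),('carbay',592,265,.004),('foalS',227,212,.04),('dollS',376,157,.05),('horseS',458,163,.06),('carS',589,211,.04),('horse',480,306,.05),('foal',559,341,.03),('yfoal',605,358,.03),('car',329,310,.04),('doll',404,297,.04),('yellowcar',301,256,.04),('card',271,328,.018),('roll',408,217,.02)]:
    X=ray(c,[u*.64,v*.64],z)[0]; print(n,X[:2],np.hypot(*X[:2]))
for k in('white','brown','wood'):
    for b in blobs(mask(im,k)[:300],25): print(k,b[0]/.64,b[1][4])
cv2.imwrite('pics/crop1.png',cv2.resize(im[85:290,125:410],(800,575),interpolation=cv2.INTER_CUBIC))
E
```

```text
foalbay [0.506  0.3636] 0.6231025977970468
dollbay [0.6282 0.1208] 0.6397095044476981
horsebay [ 0.6173 -0.1384] 0.632592467030468
carbay [ 0.5109 -0.3741] 0.6331960813890807
foalS [0.6081 0.3808] 0.717461010509994
dollS [0.7237 0.0751] 0.7276335416863804
horseS [ 0.7086 -0.0927] 0.7146516939033053
carS [ 0.616  -0.3607] 0.7138586103458997
horse [ 0.4179 -0.1378] 0.4400151939651827
foal [ 0.3512 -0.2976] 0.4603516459230635
yfoal [ 0.3184 -0.3884] 0.5022341411599737
car [0.4076 0.1646] 0.43961804339700244
doll [0.4356 0.0139] 0.4357915577670326
yellowcar [0.5175 0.2248] 0.5642414152447502
card [0.3716 0.2856] 0.468675623299167
roll [0.6056 0.0083] 0.6056558090502664
white [355.0202 206.966 ] 371
white [476.8351 212.8261] 321
white [408.2755 216.3773] 108
white [591.0994 263.5694] 751
white [238.2064 262.7743] 188
white [268.2356 326.9604] 161
white [ 78.7441 460.7606] 159
brown [142.2018  20.8982] 4047
brown [659.6916  48.9439] 3326
brown [691.4625  14.1386] 2627
brown [123.3621  56.8682] 1016
brown [456.6311 162.2409] 205
brown [228.14  211.223] 104
brown [601.4375 221.3125] 25
brown [478.6973 306.1682] 172
brown [399.3196 296.8246] 62
brown [559.5734 341.0466] 63
wood [202.1478  43.838 ] 977
wood [700.4414  33.5968] 761
wood [370.8078 178.1872] 653
wood [465.9338 182.8019] 1174
wood [588.5319 226.5261] 1116
wood [236.8458 232.4983] 910
wood [408.5517 296.4718] 93
wood [328.4294 308.2549] 385
```

View pics/crop1.png

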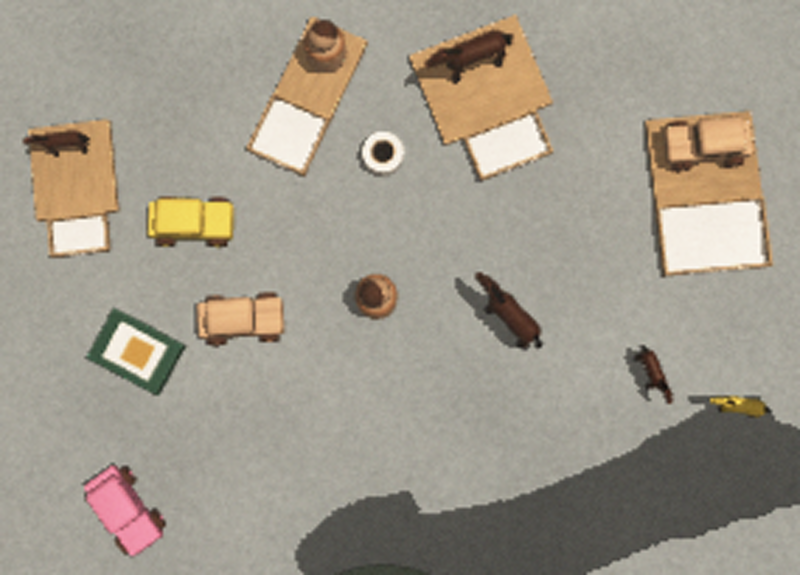

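The crop confirms it: the beech car at (240,317), round doll (375,296), large brown horse (512,312) and small brown foal (652,373) fit the descriptions. The pink and yellow ones are look-alikes. Now the wrist survey.

```bash
cat >> h.py <<'E'
def go(xy,z,yaw):
    "joint move, tool down, choosing the half turn that needs the least last-joint travel"
    q0=bot.read_q(); best=None
    for k in(0,1):
        o=down(yaw+k*np.pi); q=bot.solve_ik([*xy,z],o)
        if q is not None:
            d=np.max(np.abs(np.array(q)-q0)+np.r_[0,0,0,0,0,0,.3*abs(q[6])])
            if best is None or d<best[0]: best=(d,o)
    bot.movep([*xy,z],best[1]); return best[1]
E
python3 - <<'E'
from h import *
import pickle
V=[('tr',(.39,-.23)),('car_bay',(.55,-.37)),('horse_bay',(.6,-.14)),('doll_bay',(.6,.11)),('foal_bay',(.52,.34)),('tl',(.42,.10))]
S={}
for n,p in V:
    try:
        az=np.arctan2(p[1],p[0]); o=down(az+np.pi); bot.movep([*p,.24],o)
    except bot.MotionError as e: print(n,e); continue
    bot.dwell(.2); c=cam('wrist'); im=bot.camera('wrist'); S[n]=(c,im); cv2.imwrite(f'pics/w_{n}.png',im)
    print(n,bot.read_time_s(),bot.read_q())
pickle.dump(S,open('S.pkl','wb'))
ims=[S[n][1] for n,_ in V if n in S]
ims=[cv2.resize(i,(266,200),interpolation=cv2.INTER_AREA) for i in ims]
cv2.imwrite('pics/mont.png',np.vstack([np.hstack(ims[:3]),np.hstack(ims[3:6])]))
E
```

```text
tr 1.775 [ 0.6759  0.2699 -0.3266  2.0266  0.1128  0.8621 -0.2474]
car_bay 2.8833 [ 0.6698  0.5966 -0.2639  1.4877  0.1672  1.0788 -0.2214]
horse_bay 4.0667 [ 0.3957  0.5351 -0.384   1.616   0.2244  1.0344 -0.286 ]
doll_bay 5.3 [ 0.0741  0.5448 -0.5159  1.628   0.2998  1.0485 -0.3513]
foal_bay 6.5083 [-0.2544  0.5865 -0.6332  1.5927  0.3792  1.0881 -0.409 ]
tl 7.775 [ 0.1566  0.2692 -0.6248  2.0622  0.2043  0.8697 -0.3486]
```

View pics/mont.png

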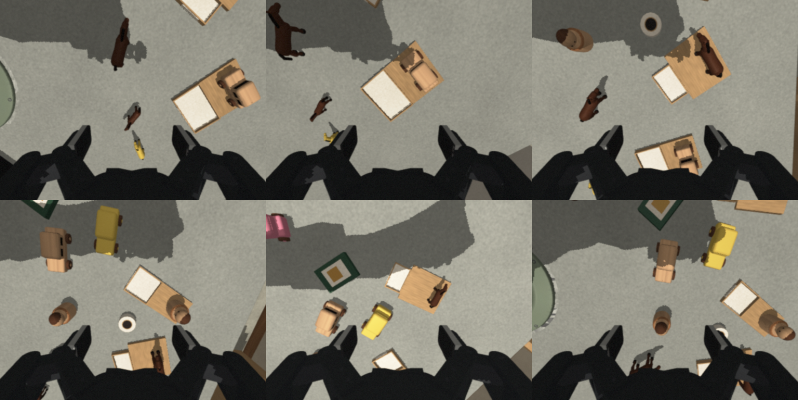

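The wrist montage (tiles 266x200) shows both brown horses standing, with the car and doll upright. Arm shadows cross some of the scene. Next I take a precise view of each item with the camera directly above it.

```bash
python3 - <<'E'
from h import *
import pickle
V=[('car',(.408,.165)),('foal_bay',(.506,.364)),('doll_bay',(.628,.121)),('doll',(.436,.014)),('horse',(.418,-.138)),('horse_bay',(.617,-.138)),('car_bay',(.511,-.374)),('foal',(.351,-.298))]
S={}; tiles=[]
for n,p in V:
    az=np.arctan2(p[1],p[0])
    for da in (0,.3,-.3,.6,-.6):
        o=down(az+np.pi+da); a=az+np.pi/2+da; P=np.array(p)-.076*np.array([np.cos(a),np.sin(a)])
        try: bot.movep([*P,.16],o); break
        except bot.MotionError as e: print(n,da,e)
    bot.dwell(.2); c=cam('wrist'); im=bot.camera('wrist'); S[n]=(c,im)
    # rectify to world ground plane z=.004, 0.5 mm... 1mm/px, 200 mm window, +x up, +y left
    g=np.array([[p[0]+.1,p[1]+.1],[p[0]+.1,p[1]-.1],[p[0]-.1,p[1]-.1],[p[0]-.1,p[1]+.1]])
    uv=proj(c,np.c_[g,np.full(4,.004)]).astype(np.float32)
    H=cv2.getPerspectiveTransform(uv,np.float32([[0,0],[400,0],[400,400],[0,400]]))
    w=cv2.warpPerspective(im,H,(400,400),flags=cv2.INTER_LINEAR); cv2.imwrite(f'pics/r_{n}.png',w); tiles.append(cv2.resize(w,(200,200)))
pickle.dump((S,dict(V)),open('S2.pkl','wb')); print(bot.read_time_s())
cv2.imwrite('pics/mont2.png',np.vstack([np.hstack(tiles[:4]),np.hstack(tiles[4:])]))
E
```

```text
16.3917
```

View pics/mont2.png

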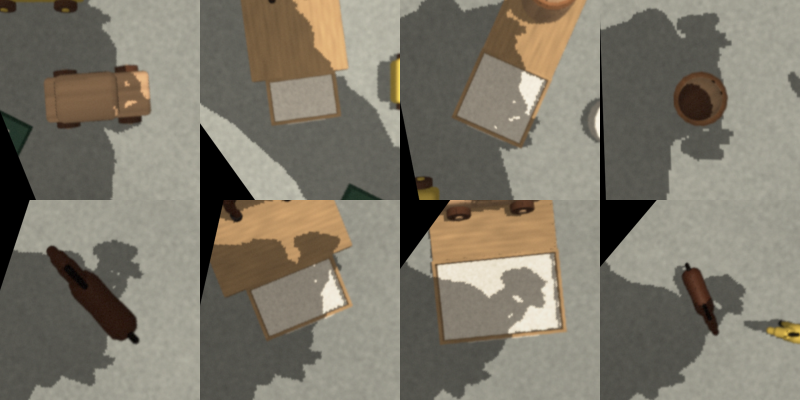

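All eight items are clear. The horse's head points to the upper left (tail tip at the lower right), and the foal's head to the lower right. Now I extract the poses.

```bash
cat > ext.py <<'E'
from h import *
import pickle
S,V=pickle.load(open('S2.pkl','rb')); P={}; tiles=[]
def comp(m,xy):
    n,l,s,c=cv2.connectedComponentsWithStats(m.astype(np.uint8),connectivity=4)
    x,y=np.round(xy).astype(int); r=l[y-8:y+9,x-8:x+9]; k=np.bincount(r[r>0]).argmax(); return (l==k).astype(np.uint8)
def rect(pts):  # pts world xy -> centre, long-axis angle, dims
    (c,(a,b),_)=r=cv2.minAreaRect((pts*1000).astype(np.float32)); q=cv2.boxPoints(r)
    e=[q[1]-q[0],q[2]-q[1]]; L=max(e,key=np.linalg.norm); return np.array(c)/1000,np.arctan2(L[1],L[0]),sorted((a,b))
for n,(c,im) in S.items():
    h=cv2.cvtColor(im,cv2.COLOR_BGR2HSV).astype(int); s,v=h[...,1],h[...,2]
    ctr=proj(c,[*V[n],.004 if 'bay' in n else .04])[0]
    if 'bay' in n:
        m=comp((s<55)&(v>100),ctr); m=cv2.morphologyEx(m,cv2.MORPH_OPEN,np.ones((5,5)))
        m=comp(m,ctr)
    else: m=comp((s>75),ctr); m=cv2.morphologyEx(m,cv2.MORPH_OPEN,np.ones((2,2)))
    ys,xs=np.nonzero(m); uv=np.c_[xs,ys]; 
    if 'bay' in n:
        C,a,d=rect(ray(c,uv,.004)[:,:2]); print(n,C,'ang',a,'dims',d)
    elif n=='doll':
        for z in(.02,.037):
            (x,y),r=cv2.minEnclosingCircle((ray(c,uv,z)[:,:2]*1000).astype(np.float32)); print(n,z,x,y,2*r)
    elif n=='car':
        for z in(.0115,.03,.053): C,a,d=rect(ray(c,uv,z)[:,:2]); print(n,z,C,a,d)
    else:
        k=1 if n=='horse' else 2/3; sg=np.array([1,1]) if n=='horse' else np.array([-1,-1])
        X=ray(c,uv,.05*k)[:,:2]; mu=X.mean(0); w,E=np.linalg.eigh(np.cov(X.T)); e=E[:,1]; e=e*np.sign(e@sg); f=np.array([-e[1],e[0]])
        for zn,zt in((.07,.045),(.06,.05)):
            A=ray(c,uv,zn*k)[:,:2]@e; B=ray(c,uv,zt*k)[:,:2]@e
            print(n,'mean',mu,'ang',np.arctan2(e[1],e[0]),'org from nose',A.max()-.064*k-mu@e,'from tail',B.min()+.044*k-mu@e,'len',A.max()-B.min())
        t=(X-mu)@e
        for lo in np.arange(-.04,.05,.01)*k:
            q=(X-mu)[(t>=lo)&(t<lo+.01*k)]@f; print('  %.3f mid %.4f w %.4f'%(lo,(q.max()+q.min())/2,np.ptp(q)) if len(q) else lo)
    o=im.copy(); cs,_=cv2.findContours(m,cv2.RETR_EXTERNAL,cv2.CHAIN_APPROX_NONE); cv2.drawContours(o,cs,-1,(255,0,255),1)
    x,y=np.clip(ctr.astype(int),75,[436,308]); tiles.append(cv2.resize(o[y-75:y+75,x-75:x+75],(200,200)))
cv2.imwrite('pics/mont3.png',np.vstack([np.hstack(tiles[:4]),np.hstack(tiles[4:])]))
E
python3 ext.py
```

```text
car 0.0115 [0.4128 0.1673] -1.4943585 [57.043487548828125, 102.32515716552734]
car 0.03 [0.4126 0.1671] -1.4943587 [53.25625991821289, 95.53156280517578]
car 0.053 [0.4124 0.1669] -1.4943585 [48.54781723022461, 87.08550262451172]
foal_bay [0.5081 0.361 ] ang -1.4317815 dims [38.811580657958984, 61.84825134277344]
doll_bay [0.6301 0.1194] ang 1.1528836 dims [67.98768615722656, 68.00234985351562]
doll 0.02 438.35455322265625 12.861650466918945 51.43326187133789
doll 0.037 438.3185119628906 12.937610626220703 48.176788330078125
horse mean [ 0.4223 -0.1336] ang 0.7565213319913376 org from nose -0.013853700763068078 from tail -0.010081891647063412 len 0.10422819088399532
horse mean [ 0.4223 -0.1336] ang 0.7565213319913376 org from nose -0.011322851687274094 from tail -0.009078184538505063 len 0.10575533285123095
  -0.040 mid 0.0000 w 0.0258
  -0.030 mid -0.0001 w 0.0260
  -0.020 mid -0.0000 w 0.0252
  -0.010 mid -0.0003 w 0.0249
  0.000 mid -0.0003 w 0.0257
  0.010 mid -0.0001 w 0.0253
  0.020 mid 0.0003 w 0.0180
  0.030 mid -0.0000 w 0.0160
  0.040 mid -0.0001 w 0.0133
horse_bay [ 0.6199 -0.1369] ang -1.1864866 dims [49.02401351928711, 83.76898193359375]
car_bay [ 0.5146 -0.373 ] ang -1.4677601 dims [75.42011260986328, 117.1710433959961]
foal mean [ 0.3548 -0.2992] ang -2.734074676259159 org from nose -0.007105805973068285 from tail 0.00287450531762129 len 0.062019688709310405
foal mean [ 0.3548 -0.2992] ang -2.734074676259159 org from nose -0.006186416225892888 from tail 0.0032442967795577593 len 0.06256928699454933
  -0.027 mid -0.0001 w 0.0162
  -0.020 mid -0.0000 w 0.0168
  -0.013 mid 0.0003 w 0.0168
  -0.007 mid 0.0002 w 0.0161
  0.000 mid -0.0001 w 0.0163
  0.007 mid -0.0001 w 0.0164
  0.013 mid -0.0000 w 0.0127
  0.020 mid -0.0000 w 0.0092
  0.027 mid 0.0001 w 0.0080
```

View pics/mont3.png

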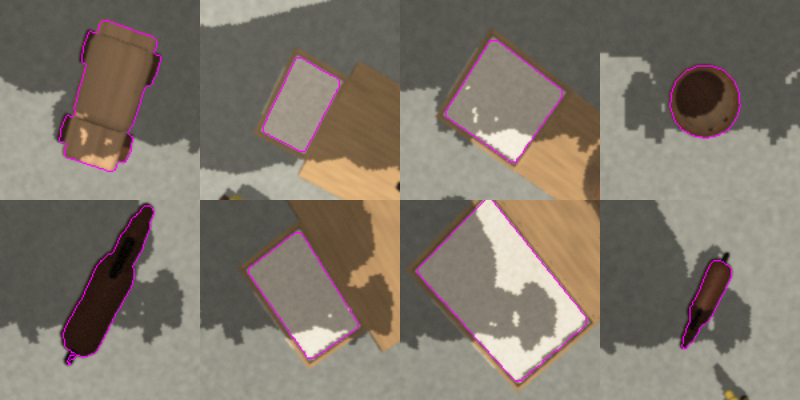

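```bash
cat > pp.py <<'E'
from h import *
U=lambda a:np.array([np.cos(a),np.sin(a)])
T={ # toy grip xy, axis angle, TCP z, bay xy, tray y angle, grip offset along toy axis, approach opening, release opening
'foal':(np.array([.3548,-.2992])-.0067*U(-2.734),-2.734,.028,np.array([.5081,.3610]),-1.4318,0,.5,.42),
'horse':(np.array([.4223,-.1336])-.011*U(.7565),.7565,.045,np.array([.6199,-.1369]),-1.1865,0,.65,.55),
'car':(np.array([.4126,.1671]),-1.4944,.036,np.array([.5146,-.3730]),-1.4678,-.0055,.95,.75),
'doll':(np.array([.4383,.0129]),.0,.026,np.array([.6301,.1194]),-.418+np.pi/2,0,.95,.8)}
def run(n,hi=.22):
    xy,a,z,bay,ta,off,op,rel=T[n]; best=None
    g=xy+off*U(a)
    for kd in ((0,1) if n!='doll' else range(8)):
        A=a+np.pi/2+(kd*np.pi if n!='doll' else kd*np.pi/4); q=bot.solve_ik([*g,hi],down(A))
        q2=bot.solve_ik([*g,z],down(A))
        if q is None or q2 is None: continue
        for kt in range(2):
            flip=kt*np.pi+(ta if n!='doll' else ta-np.pi/2)   # toy y (or finger-line) direction when placed
            # tool closes along yaw B; toy +y when placed = B - (A - a)
            B=flip+np.pi/2; d=B-(A-a); p=bay+off*U(d)
            r=bot.solve_ik([*p,hi],down(B)); r2=bot.solve_ik([*p,z+.005],down(B))
            if r is None or r2 is None: continue
            s=max(abs(q[6]),abs(r[6]),abs(q2[6]),abs(r2[6]))+.2*abs(r[6]-q[6])
            if best is None or s<best[0]: best=(s,A,B,p)
    s,A,B,p=best; print(n,'cost',s,'A',A,'B',B,'g',g,'p',p)
    bot.command_gripper(op,30); bot.movep([*g,hi],down(A)); bot.move_linear([*g,z],v=.12)
    bot.command_gripper(0,30); o=bot.read_opening(); print('grip',o,bot.read_gripper_force(),bot.read_tcp_pos())
    if o<.08: raise SystemExit('missed')
    bot.move_linear([*g,hi],v=.12); print('held',bot.read_opening(),bot.read_gripper_force())
    bot.movep([*p,hi],down(B)); bot.move_linear([*p,z+.03],v=.15); bot.move_linear([*p,z+.005],v=.03); bot.dwell(.2)
    print('at',bot.read_tcp_pos(),bot.read_ft_force(),bot.read_gripper_force())
    bot.command_gripper(rel); bot.dwell(.2); bot.move_linear([*p,z+.1],v=.1); bot.move_linear([*p,hi],v=.2)
    print(n,'t',bot.read_time_s())
E
python3 -c "
from pp import *
run('foal')
c=cam('wrist'); im=bot.camera('wrist'); cv2.imwrite('pics/foal1.png',im)"
```

```text
foal cost 1.1857346022286772 A 1.9783889803846897 B 3.2805889803846897 g [ 0.361  -0.2965] p [0.5081 0.361 ]
grip 0.19532048539726005 29.130200043434513 [ 0.3611 -0.2967  0.0283]
held 0.1908505623314354 29.169780865021835
at [0.5082 0.361  0.0332] [ 0.0808  0.527  -0.7332] 29.182828447846987
foal t 28.3833
```

View pics/foal1.png

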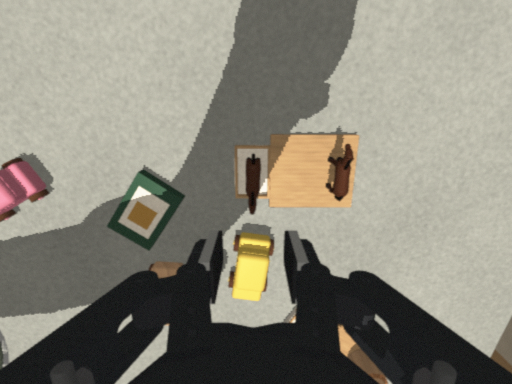

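The foal stands in its bay at (253,175), lined up with its sample. On to the car, doll and horse.

```bash
python3 -c "
from pp import *
for n in ('doll','horse','car'):
    run(n); cv2.imwrite(f'pics/after_{n}.png',bot.camera('wrist'))
"
```

```text
doll cost 0.4882775129375174 A 3.9269908169872414 B 4.2943889803846895 g [0.4383 0.0129] p [0.6301 0.1194]
grip 0.5505473782013532 29.77245530113578 [0.4384 0.0128 0.0263]
held 0.5450939502553953 30.91655923963117
at [0.6302 0.1194 0.0312] [-0.0549  0.0329 -1.2148] 30.923104697230883
doll t 39.7917
horse cost 1.6574174581246877 A 2.3272963267948965 B 3.5258889803846896 g [ 0.4143 -0.1412] p [ 0.6199 -0.1369]
grip 0.2982821498190385 28.975921271194238 [ 0.4144 -0.1413  0.0453]
held 0.293474925232928 29.460320243269962
at [ 0.62   -0.1369  0.0501] [ 0.6052  0.1073 -0.8515] 29.469437363113684
horse t 50.4167
car cost 1.6610604428829379 A 3.21798898038469 B 3.2445889803846897 g [0.4122 0.1726] p [ 0.514  -0.3675]
grip 0.4808731465593824 32.45893618091941 [0.4124 0.1726 0.0362]
held 0.4806519482355375 31.796304741874337
at [ 0.5141 -0.3676  0.0412] [-0.2743 -0.9499 -0.6794] 31.762343980371952
car t 62.6583
```

All four are placed. Now I verify each one with overhead wrist views and measure the offsets.

```bash
python3 - <<'E'
from pp import *
tiles=[]
for n in('car','horse','doll','foal'):
    p=T[n][3]; az=np.arctan2(p[1],p[0]); a=az+np.pi/2
    bot.movep([*(p-.076*U(a)),.2],down(az+np.pi)); bot.dwell(.2); c=cam('wrist'); im=bot.camera('wrist')
    hsv=cv2.cvtColor(im,cv2.COLOR_BGR2HSV); ta=T[n][4]
    zp={'car':.034,'horse':.054,'doll':.041,'foal':.037}[n]
    # rectify in tray frame at the toy's mid height: x right, y up, 3px/mm, 130 mm window
    R=np.c_[U(ta-np.pi/2),U(ta)]
    def warp(z):
        q=np.array([[-65,65],[65,65],[65,-65],[-65,-65]])/1000@R.T+p
        return cv2.warpPerspective(im,cv2.getPerspectiveTransform(proj(c,np.c_[q,np.full(4,z)]).astype(np.float32),np.float32([[0,0],[390,0],[390,390],[0,390]])),(390,390))
    w=warp(zp); cv2.drawMarker(w,(195,195),(255,0,255),cv2.MARKER_CROSS,390,1); tiles.append(cv2.resize(w,(300,300),interpolation=cv2.INTER_AREA))
cv2.imwrite('pics/check.png',np.vstack([np.hstack(tiles[:2]),np.hstack(tiles[2:])])); cv2.imwrite('pics/topF.png',bot.camera('top'))
a,b=cv2.imread('pics/top0.png'),cv2.imread('pics/topF.png')
for nm,u,v in(('card',271,328),('roll',408,217)):
    r=[]
    for i in(a,b):
        x,y=int(u*.64),int(v*.64); h=cv2.cvtColor(i[y-22:y+22,x-22:x+22],cv2.COLOR_BGR2HSV)
        m=(h[...,2]>150)&(h[...,1]<45) if nm=='roll' else (h[...,1]>90)&(h[...,0]>40)
        r.append(np.argwhere(m).mean(0))
    print(nm,r)
print(bot.read_time_s())
E
```

```text
card [array([nan, nan]), array([nan, nan])]
roll [array([23.1613, 21.5828]), array([10.08, 20.6 ])]
67.45<stdin>:21: RuntimeWarning: Mean of empty slice.
  ret = um.true_divide(
```

View pics/check.png

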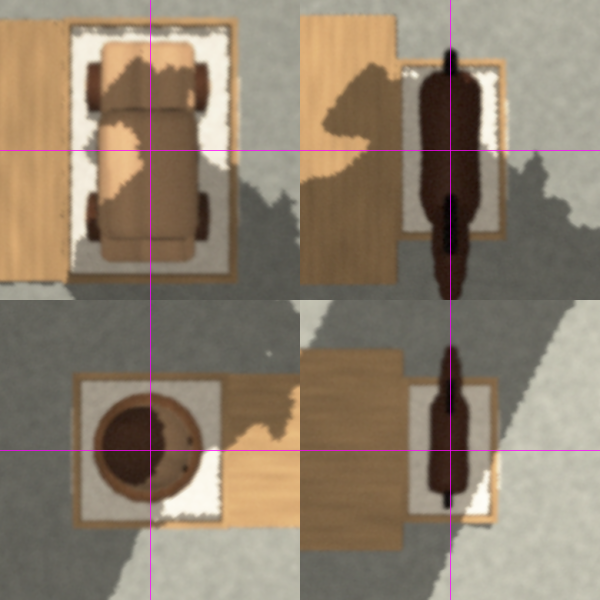

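The check shows all four upright and centred within about 3 mm of the magenta crosses, in line with their bays. The arm is at 0.2 m, touching nothing. My card and roll check gave no usable numbers (the card mask was empty, and the arm probably covers the roll in the top view), so I check both from a clear arm pose before handing in.

```bash
python3 - <<'E'
from h import *
bot.movep([.3,-.5,.25],down(np.arctan2(-.5,.3)+np.pi)); bot.dwell(.3)
a=cv2.imread('pics/top0.png'); b=bot.camera('top')
for nm,u,v in(('card',271,328),('roll',408,217)):
    x,y=int(u*.64),int(v*.64); t=a[y-18:y+18,x-18:x+18]; s=b[y-28:y+28,x-28:x+28]
    _,k,_,l=cv2.minMaxLoc(cv2.matchTemplate(s,t,cv2.TM_CCOEFF_NORMED)); print(nm,'shift px',l[0]-10,l[1]-10,'score',round(k,3))
print(bot.read_ft_force(),bot.read_time_s())
cv2.imwrite('pics/end.png',cv2.resize(b[85:290,125:410],(800,575)))
E
```

```text
card shift px 0 0 score 0.999
roll shift px 0 0 score 0.997
[-0.6844  0.2363 -0.898 ] 70.75
```

View pics/end.png

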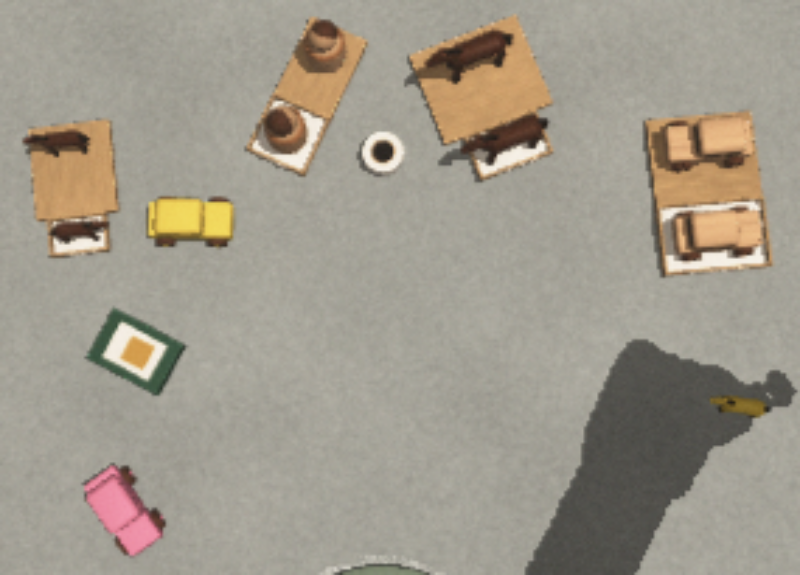

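The final view shows each toy beside its sample: foal (78,232), doll (283,128), horse (512,138) and car (717,232). The card game and the roll have not shifted.

```bash
python3 -c "
from workcell import bot
print(bot.hand_in())"
```

```text
the job is handed in; nothing more can be done
None
```

The horse, foal, car and doll each stand upright in their own bay, about 3 mm or less off centre by the overhead check; the card game and sticker roll did not move, and the job is handed in (no verdict was returned).

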